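# Park the index plunger and run the bottle shuttle out

## Robot

A 6-joint arm with a two-finger parallel gripper is mounted at the origin on the work surface. World frame = base frame: x ahead of the robot, y to its left, z up, the work surface at z = 0. Lengths are in m, angles in rad, forces in N, time in s.
With the tool pointing down it reaches from about 0.4 to 0.925 m from the base axis. Payload 12.5 kg.
Tool frame: the origin (TCP) lies midway between the tips of the shut fingers; the grasp point (between the pads) lies 19 mm behind it; z points along the fingers, y is the line along which they close (so a half turn about z gives the same grasp; the last joint's range is limited). The gripper opens to 95 mm and grips with 3 to 60 N. Pads are 20 mm wide; open, the fingers measure 119 mm over their backs; the gripper's body (75 mm by 180 mm) begins 59 mm behind the grasp point.
Start: joints at [-1.259, 0.491, 1.559, -0, 1.092, -0.106], TCP at [0.254, -0.571, 0.215] pointing down, gripper open.
Joint ranges: [-3.1, 3.1], [-0.84, 2.19], [0.05, 2.79], [-1.13, 4.28], [0.06, 2.93], [-2.69, 2.69]. Speed limits (rad/s): [2.22, 2.22, 2.79, 3.14, 3.14, 3.14].

## Interface

Orientations are given as a unit quaternion [x, y, z, w].
In Python, from station import sense, capture, sign_off, cut_out, landmark_of gives the robot as it stands.
- The arm moves only by the tool arm_command, never from a script. Its argument "plan" is a list of rows, each a list of 2 entries, a list of its own where there are three numbers: the shift along the tool's x, y, z in units of 25 cm (1.0 is 25 cm), then the turn about the tool's z in units of 2 pi rad (1.0 is 2 pi rad). In form: [[[tx, ty, tz], spin], ...]. A call has 1 to 20 rows; each row is the pose to reach, as a shift and turn from the pose commanded when the call began, along the tool's axes at that moment, turning the shorter way round; what a row does not reach only later rows make up. A row lasts 1/10 s, in which the tool goes at most 50 mm and 8.59 degrees, less where a joint would pass 70% of its speed; a pose out of reach is approached as far as the arm can. A call with a number of a shift or a turn outside -1 to 1 is refused whole. A call with a gripper value outside its range is refused whole. "gripper" is the closure in counts, from 0 (fully open) to 255 (shut), set as the call begins (left out, the last holds). The fingers move at their own pace and stop on an object; "grip_force" is the grip in N (left out, the last holds). Time passes only in rows, so rows that repeat a pose let the fingers close. It gives the time, the measured TCP pose, the force, the opening and the grip force at its end, in the units of the state.
- sense(): the state, without advancing time (a new reading comes with each control period).
- capture(name): name is "side" or "top" or "wrist"; returns a dict with "img" (420x560x3 uint8, red, green, blue), "mtx" (3x3 intrinsics, pixels), "pose" (4x4, takes a point from camera to world coordinates). Camera axes: x right, y up, looking along -z (the intrinsics and any distortion apply to the point x, -y, -z); pixel columns grow to the right and rows downward; lengths in m; the calibration is good to about 2 mm. A picture is of the moment at which its call begins. There is no depth.
- sign_off(): hands the job in; it is judged then, once.
Trained networks look in the newest picture that a camera, given by its name, has taken for a name from the list of things; names that differ only in an ending like _2 or _b are one class to them, and where a whole thing is asked for, a point or a joint stands for the part that bears it (a point fixed in the world has none). Each returns a list of dicts, best first, with "conf" (0 to 1); they miss things now and then, are a little off and sometimes report something else, mostly with a low value. They report only what shows in the picture. A call takes as long as a camera call. They do not tell look-alikes from the thing itself.
- cut_out(camera, name): "pixels" (420x560 bool, what is visible of it).
- landmark_of(camera, name): "at" ([x, y, z] in m, in world coordinates, good to about 4 mm: a listed point, or the origin of a listed thing).
The state is a dict: "clock": time; "qpos": joint angles; "qd": joint speeds; "effort": joint torques, N m; "eef_pos": TCP position; "orientation": TCP orientation; "force": force on the tool from outside, world axes, zero at the start; "wrist_torque": the same for the moment, N m; "grip_width": finger opening in m; "grasp_force": force on a finger pad.
Only numpy, scipy, OpenCV 4.12 (cv2) and the standard library are available. Lean on these libraries where they do the work, as an engineer would, in place of code of your own. Each camera call takes 0.05 s, during which the arm holds its last target. There are 200 camera calls.

## Task

Unlock the bottle shuttle: pull up its sprung T-bar plunger and twist it counter-clockwise until its cross pin drops into the rest notch, so that it stays up when you let go, without yanking it on its end stop or forcing it round. Then slide the carriage by its knob gently all the way to the far end stop, keeping its three bottles standing in their nest, and let go. Leave the other things on the bench where they are.

Things in the scene. Friction and masses are not known exactly. Their poses are not given: they have to be found in the camera images.
- fixture: Small bottle shuttle fixture on the bench: an aluminium base plate 220 mm (x) by 360 mm (y) by 12 mm thick, fixed down. Origin: centre of its underside, on the bench. Its y axis is the direction in which the carriage slides. A bracket on the base (52 mm wide, top 58 mm above the bench) carries the index plunger, whose upright axis stands at x = -55 mm, y = -80 mm of this frame.
- bushing: The steel inner collar on the bracket, 26 mm across, fixed, coaxial with the plunger (its origin lies on that axis at bench level). Its deep slot, along fixture x, holds the plunger's cross pin while the plunger is engaged: the plunger cannot turn more than a few degrees until it has been lifted about 14 mm. An end stop inside it limits the lift to 18 mm; stop and slot walls are delicate.
- plunger: The sprung index plunger: steel rod with a nose that drops into a hole of the carriage, a steel cross pin 4.4 mm square and 46 mm long, parallel to the bar, and a black T-bar on top. It only lifts and turns about its upright axis. The spring pulls it down with about 6 N when engaged, rising to about 12 N at full lift. Body origin on the axis, at bench level when engaged.
- bar_grip (a point): Centre of the plunger's black T-bar: 46 mm long (its x axis), 14 mm wide (its y axis), 18 mm high, centre 110 mm above the bench when engaged; the bar then lies along fixture x. It rises and turns with the plunger. Below the bar a slim neck, then the collars, whose top is 30 mm below the bar's centre when engaged.
- lift (a joint): How far the plunger is lifted, m: 0 engaged (nose 8 mm deep in the carriage); at about 0.014 the cross pin is just clear of the collar tops; 0.018 end stop; about 0.0105 when the pin has dropped into the rest notch. If it is let go on a collar top away from the notch it stays at about 0.0135, which is not a safe rest.
- twist (a joint): How far the plunger is turned, rad, counter-clockwise from above: 0 engaged, free to 1.85. The dark outer ring, 48 mm across, has a rest notch for each end of the pin, 3 mm deep, 6.4 mm wide. Its place differs from unit to unit, 0.87 to 1.44 rad: find it by feel or eye. Over the notch (within 0.04 rad) the pin can be let down 3 mm below the collar tops; elsewhere it lands on them.
- carriage (a joint): Travel of the white carriage along fixture y, m: 0 at the indexed position where the plunger's nose locks it (0.8 mm of play), 0.100 against the far end stop. Light friction of about 2 N, stays where left.
- carriage_knob (a point): Centre of the grip of the carriage's pull knob: an upright black cylinder 20 mm in diameter, 36 mm high, centre 120 mm above the bench, on a 12 mm steel post. At carriage 0 it lies at fixture x = -45 mm, y = -15 mm, and moves with the carriage along +y.
- end_stop: Steel block 120 x 18 x 32 mm across the base at the far (+y) end of the travel; the carriage (its 14 mm thick deck) comes to rest against its near face. Origin: bottom of that near face, 105 mm along y from the fixture's origin, 12 mm above the bench.
- spare_bottle: Bystander: small glass bottle with gold cap, 29 mm diameter, 75 mm high, standing on the bench. Origin at its underside.
- marker: Bystander: yellow marker pen, 112 mm long, 12 mm thick, lying on the bench along its x axis. Origin at the middle of its underside.
- cap_bin: Bystander: blue open bin 90 x 120 x 45 mm with gold caps, on the bench. Origin: centre of its underside.
- bottle0: Small glass bottle with gold cap, 29 mm diameter, 75 mm high, standing loose in the carriage's nest (12 mm deep hole), top 111 mm above the bench; at carriage 0 at fixture x = 40 mm, y = -135 mm. Origin at its underside, 36 mm above the bench.
- bottle1: Small glass bottle with gold cap, 29 mm diameter, 75 mm high, standing loose in the carriage's nest (12 mm deep hole), top 111 mm above the bench; at carriage 0 at fixture x = 40 mm, y = -80 mm. Origin at its underside, 36 mm above the bench.
- bottle2: Small glass bottle with gold cap, 29 mm diameter, 75 mm high, standing loose in the carriage's nest (12 mm deep hole), top 111 mm above the bench; at carriage 0 at fixture x = 40 mm, y = -25 mm. Origin at its underside, 36 mm above the bench.
There are look-alikes about, which are no part of the job. Leave any green or purple look-alike of the bottle2 alone.

How it is judged:
On the way:
1. the plunger is parked: its pin is down in the rest notch and the plunger stays up by itself, let go (value of joint lift between 0.0095 and 0.0125 m and value of joint twist between 0.7 and 1.6 rad and contact force between the fingers and plunger below 0.3 N and value of joint carriage below 0.02 m), for 0.3 s.
At the end, for the whole second after the job is handed in: The plunger is still parked with its pin down in the rest notch (lift 9.5 to 12.5 mm, twist 0.7 to 1.6 rad), the carriage is at the far end stop (within 4 mm: travel over 96 mm) and still, and the three bottles stand upright (within 0.2 rad) in their nest (value of joint lift between 0.0095 and 0.0125 m and value of joint twist between 0.7 and 1.6 rad and value of joint carriage above 0.096 m and velocity of joint carriage below 0.01 m/s and angle between each of bottle0, bottle1, bottle2's own z axis and vertical below 0.2 rad and height (world z) of bottle0 between 0.03 and 0.045 m and height (world z) of bottle1 between 0.03 and 0.045 m and height (world z) of bottle2 between 0.03 and 0.045 m); the robot touches nothing.
It fails at once if the plunger is yanked on its end stop or forced round against the slot of its bushing (over 40 N) (contact force between plunger and bushing above 40 N).
It fails at once if the carriage is slammed or pressed against the end stop (over 40 N) (contact force between end_stop and anything else above 40 N).
It fails at once if a bottle on the carriage is tipped or lifted out (angle between any of bottle0, bottle1, bottle2's own z axis and vertical above 0.35 rad or height (world z) of any of bottle0, bottle1, bottle2 above 0.05 m).
It fails at once if the spare bottle, the marker or the bin of caps is moved more than 30 mm (distance of any of spare_bottle, marker, cap_bin from where it was at the start of the episode above 0.03 m).
It also fails if it takes over 67 s, if anything falls off the work surface, if the arm or the gripper's body presses on something with over 40 N, if the wrist force passes 120 N, or if a joint passes its speed limit or range.

## Working session

There is one attempt and no reset: what is moved stays moved. The work goes in short steps, Python scripts to look and compute and a tool call to move; the robot and the scene stay as the last step left them, time stands still between calls to the robot, and variables do not carry over. Pictures are saved under pics/ and viewed, at most 10 in all, crops included, and the job is handed in when it is done.

Besides the shell and the picture viewer there is one more tool, called after "Request:" in YAML: its name, and indented under it one key for each argument. arm_command: Moves the arm, as the interface text tells. Its arguments: {"type":"object","properties":{"plan":{"type":"array"},"gripper":{"type":"number"},"grip_force":{"type":"number"}},"required":["plan"]}

```bash
mkdir -p pics; python3 - <<'E'
from station import *
import cv2,numpy as np
s=sense(); print({k:np.round(v,4).tolist() for k,v in s.items()})
ims=[]
for c in ["top","side"]:
    r=capture(c); cv2.imwrite(f"pics/{c}0.png",r["img"][:,:,::-1])
    print(c,np.round(r["pose"],3).tolist(),np.round(r["mtx"],1).tolist())
    for n in ["fixture","bushing","plunger","bar_grip","carriage_knob","end_stop","spare_bottle","marker","cap_bin","bottle0","bottle1","bottle2"]:
        print(n,[(np.round(d["at"],4).tolist(),round(d["conf"],2)) for d in landmark_of(c,n)][:4])
E
```

```text
{'clock': 0.0, 'qpos': [-1.2586, 0.4916, 1.5595, 0.0, 1.0917, -0.1056], 'qd': [0.0009, -0.0017, 0.0001, -0.0, 0.0001, -0.0022], 'effort': [0.0003, -61.2644, -25.8182, 0.0692, 0.0482, -0.0001], 'eef_pos': [0.2535, -0.571, 0.214], 'orientation': [0.9783, 0.2074, -0.0001, -0.0006], 'force': [-0.0163, -0.3986, -0.0198], 'wrist_torque': [-0.0048, 0.0368, -0.0392], 'grasp_force': 0.0, 'grip_width': 0.0953}
top [[0.022, 0.997, -0.077, 0.509], [-0.999, 0.024, 0.022, -0.086], [0.023, 0.077, 0.997, 1.049], [0.0, 0.0, 0.0, 1.0]] [[423.3, 0.0, 280.9], [0.0, 423.3, 212.8], [0.0, 0.0, 1.0]]
fixture [([0.5442, 0.0044, 0.0006], 0.59)]
bushing [([0.5848, -0.01, 0.0356], 0.15)]
plunger [([0.5049, -0.0837, -0.0006], 0.67), ([0.5092, -0.0798, 0.1136], 0.61)]
bar_grip [([0.506, -0.0817, 0.1085], 0.72), ([0.3667, 0.1136, -0.0004], 0.67), ([0.5433, 0.0045, -0.0016], 0.55)]
carriage_knob [([0.5007, -0.0178, 0.1208], 0.85)]
end_stop [([0.5176, 0.1098, 0.009], 0.87)]
spare_bottle [([0.3682, 0.1135, -0.0007], 0.64), ([0.581, -0.0087, 0.034], 0.18)]
marker [([0.7066, 0.075, -0.0036], 0.7)]
cap_bin [([0.5434, -0
[... 731 characters left out ...]
nob [([0.5075, -0.0225, 0.1213], 0.96)]
end_stop [([0.5176, 0.1073, 0.0149], 0.59)]
spare_bottle [([0.3701, 0.1137, -0.0023], 0.65), ([0.5112, -0.0831, 0.1142], 0.46)]
marker [([0.7097, 0.0711, -0.0053], 0.71)]
cap_bin [([0.544, -0.2945, 0.0011], 0.84)]
bottle0 [([0.5891, -0.0092, 0.0346], 0.91), ([0.6126, -0.1142, 0.0335], 0.75), ([0.7816, -0.0092, -0.0033], 0.68), ([0.752, -0.082, -0.0014], 0.61)]
bottle1 [([0.5891, -0.0092, 0.0346], 0.91), ([0.6126, -0.1142, 0.0335], 0.75), ([0.7816, -0.0092, -0.0033], 0.68), ([0.752, -0.082, -0.0014], 0.61)]
bottle2 [([0.5891, -0.0092, 0.0346], 0.91), ([0.6126, -0.1142, 0.0335], 0.75), ([0.7816, -0.0092, -0.0033], 0.68), ([0.752, -0.082, -0.0014], 0.61)]
```

View pics/top0.png

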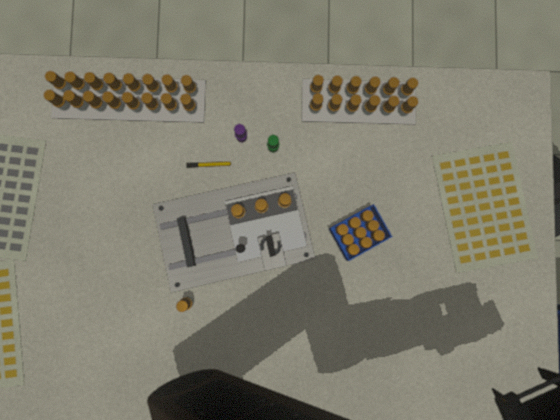

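View pics/side0.png

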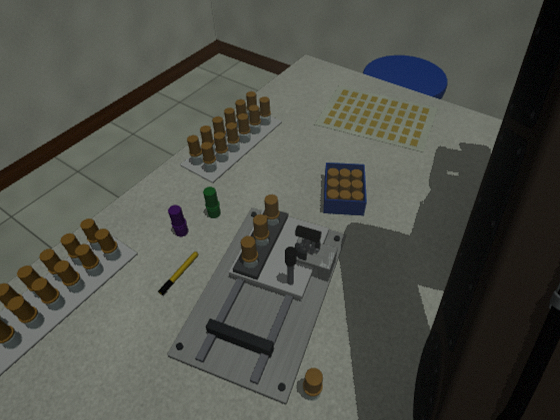

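Top view: plunger T-bar at about (270,238), knob (240,248), bottles in a row (237,210)–(285,200), end stop (187,240). Side view: bar about (308,235), knob (291,257). Both agree with the fixture turned about 0.22 rad. Next I fit the fixture pose.

```bash
cat > h.py <<'E'
from station import *
import numpy as np
from scipy.optimize import least_squares
M={"fixture":(0,0),"plunger":(-.055,-.08),"bar_grip":(-.055,-.08),"carriage_knob":(-.045,-.015),"end_stop":(0,.105),"b0":(.04,-.135),"b1":(.04,-.08),"b2":(.04,-.025)}
def w(p,m): c,s=np.cos(p[2]),np.sin(p[2]); return np.array([p[0]+c*m[0]-s*m[1],p[1]+s*m[0]+c*m[1]])
def axes(s):
    from scipy.spatial.transform import Rotation as R
    return R.from_quat(s["orientation"]).as_matrix()
def shift(target,s=None):
    s=s or sense(); return axes(s).T@(np.array(target)-s["eef_pos"])/.25
def fit(cams):
    obs=[]; p0=[.5435,.0047,.22]
    for c in cams:
        capture(c)
        for n in ["fixture","plunger","bar_grip","carriage_knob","end_stop","bottle0"]:
            for d in landmark_of(c,n):
                for k in ([n] if n!="bottle0" else ["b0","b1","b2"]):
                    if np.linalg.norm(d["at"][:2]-w(p0,M[k]))<.015 and d["conf"]>.4: obs.append((c,k,d["at"]))
    r=least_squares(lambda p:np.concatenate([w(p,M[k])-a[:2] for _,k,a in obs]),p0,loss="soft_l1",f_scale=.003)
    for c,k,a in obs: print(c,k,np.round((np.array(a[:2])-w(r.x,M[k]))*1e3,1),round(a[2],4))
    return r.x
E
python3 - <<'E'
from h import *
p=fit(["top","side","top","side"]); print(p, w(p,M["plunger"]),w(p,M["carriage_knob"]))
s=sense();print(shift([*w(p,M["plunger"]),.24],s)); A=axes(s);print("yaw",np.arctan2(A[1,0],A[0,0]))
E
```

```text
top fixture [1.1 0.5] 0.0012
top plunger [-2.2 -3.1] 0.0002
top bar_grip [1.2 4.5] 0.1135
top carriage_knob [-1.4  0.9] 0.1196
top end_stop [2.1 0.2] 0.0104
top b0 [2.5 0. ] 0.0376
top b1 [-0.4 -0.6] 0.0367
top b2 [-6.1 -1.9] 0.0363
side fixture [-1.4 -2.7] -0.003
side bar_grip [0.7 1.5] 0.1108
side carriage_knob [ 5.  -2.4] 0.1222
side end_stop [ 1.3 -1.3] 0.0133
side b0 [-2.6 -0.9] 0.0355
side b2 [ 1.3 -0.5] 0.035
side b1 [-5.   2.3] 0.035
top fixture [-0.5 -2.2] 0.0
top plunger [0.5 0. ] 0.0021
top bar_grip [0.2 1.2] 0.112
top carriage_knob [0.  1.3] 0.1175
top end_stop [1.2 0.7] 0.011
top b0 [3.  2.5] 0.0346
top b1 [0.7 2.2] 0.0394
top b2 [-2.1  0.5] 0.0363
side fixture [-1.1 -1.1] -0.0036
side bar_grip [1.2 1.9] 0.1128
side carriage_knob [ 2.2 -5.2] 0.1216
side end_stop [-2.3 -1.4] 0.012
side b1 [-2.8  0.3] 0.0329
side b2 [1.7 4.6] 0.0389
side b0 [-1.7 -1.6] 0.0359
[0.54287624 0.00694023 0.24470472] [ 0.50889634 -0.08400132] [ 0.50285089 -0.01851504]
[ 1.72405467 -1.36709442 -0.10148225]
yaw 0.41777749742239995
```

Request:
arm_command:
  plan:
    - [[0.15, -0.12, -0.03], 0]
    - [[0.3, -0.24, -0.06], 0]
    - [[0.45, -0.36, -0.1], 0.01]
    - [[0.6, -0.48, -0.1], 0.0275]
    - [[0.75, -0.59, -0.1], 0.0275]
    - [[0.86, -0.68, -0.1], 0.0275]
    - [[0.86, -0.68, -0.1], 0.0275]
  gripper: 148
  grip_force: 25

```text
clock: 3.4
eef_pos: [0.3824, -0.3254, 0.24]
orientation: [0.992, 0.124, 0.0, -0.0]
force: [-0.2, 0.2, -0.2]
grip_width: 0.0445
grasp_force: 0.0
```

```bash
python3 - <<'E'
from h import *
print(shift([0.5089,-.084,.24])); s=sense(); print(s["grip_width"],s["qpos"])
E
```

```text
[ 7.27926566e-01 -8.11473880e-01  6.20112203e-04]
0.04449741353711425 [-8.36911431e-01  2.88097667e-01  1.82007685e+00  5.67473874e-04
  1.03332141e+00  4.85048128e-01]
```

Request:
arm_command:
  plan:
    - [[0.12, -0.13, 0], 0]
    - [[0.24, -0.27, 0], 0]
    - [[0.36, -0.41, 0], 0]
    - [[0.5, -0.55, 0], 0]
    - [[0.62, -0.69, 0], 0]
    - [[0.728, -0.811, 0], 0]
    - [[0.728, -0.811, 0], 0]
    - [[0.728, -0.811, 0], 0]

```text
clock: 4.2
eef_pos: [0.5087, -0.0877, 0.2395]
orientation: [0.992, 0.123, -0.0, 0.0]
force: [0.3, -0.1, -0.2]
grip_width: 0.04
grasp_force: 0.0
```

```bash
python3 - <<'E'
from h import *
import cv2
r=capture("wrist"); cv2.imwrite("pics/w1.png",r["img"][:,:,::-1]); print(np.round(r["pose"],4).tolist(),r["mtx"].tolist())
for n in ["bar_grip","carriage_knob","bottle0","plunger"]: print(n,[(np.round(d["at"],4).tolist(),round(d["conf"],2)) for d in landmark_of("wrist",n)])
E
```

```text
[[0.2434, 0.9357, 0.2553, 0.5797], [-0.9699, 0.2347, 0.0643, -0.069], [0.0002, -0.2633, 0.9647, 0.4099], [0.0, 0.0, 0.0, 1.0]] [[375.24298798359695, 0.0, 282.0211448329968], [0.0, 375.24298798359695, 206.52883443671814], [0.0, 0.0, 1.0]]
bar_grip [([0.5066, -0.0829, 0.1108], 0.93)]
carriage_knob [([0.496, -0.0171, 0.1226], 0.66)]
bottle0 [([0.6166, -0.1123, 0.0373], 0.97), ([0.5856, -0.0046, 0.0377], 0.86), ([0.6007, -0.0635, 0.0342], 0.73)]
plunger [([0.5095, -0.089, -0.0041], 0.81)]
```

View pics/w1.png

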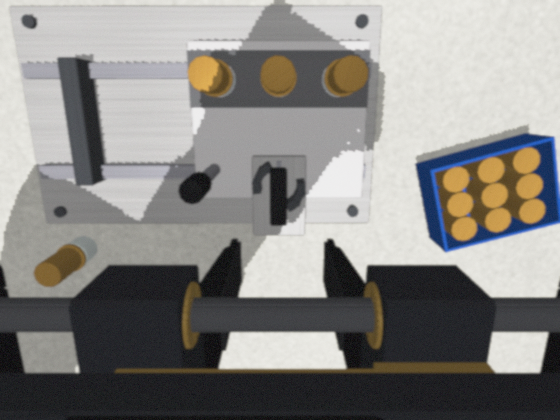

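```bash
python3 - <<'E'
from h import *
import cv2
im=cv2.imread("pics/w1.png"); c=im[145:245,230:330]
cv2.imwrite("pics/w1c.png",cv2.resize(c,(600,600),interpolation=cv2.INTER_CUBIC))
r=capture("wrist"); g=cv2.cvtColor(r["img"],cv2.COLOR_RGB2GRAY)
def ray(u,v,z):
    K=r["mtx"];P=r["pose"]; d=P[:3,:3]@np.array([(u-K[0,2])/K[0,0],-(v-K[1,2])/K[1,1],-1]); return P[:3,3]+d*(z-P[2,3])/d[2]
m=np.zeros_like(g); m[160:230,266:292]=(g[160:230,266:292]<28)
n,l,st,ce=cv2.connectedComponentsWithStats(m); k=1+st[1:,4].argmax(); print(st[k],ce[k])
ys,xs=np.nonzero(l==k); 
for u,v in [(st[k][0],ce[k][1]),(st[k][0]+st[k][2],ce[k][1]),(ce[k][0],st[k][1]),(ce[k][0],st[k][1]+st[k][3]-4)]: print(ray(u,v,.119))
W=np.array([ray(u,v,.119)[:2] for u,v in zip(xs,ys)]); print(W.mean(0)); 
e=np.linalg.eigh(np.cov(W.T))[1][:,1]; print("yaw",np.arctan2(e[1],e[0]))
# fixture deck holes/base corner holes for yaw, z=.012
print([np.round(ray(u,v,.012),4) for u,v in [(28,21),(361,21),(60,211),(352,210)]])
E
```

```text
[270 168  15  55 400] [276.5625 194.89  ]
[ 0.5092942  -0.07805168  0.119     ]
[ 0.51216396 -0.08966311  0.119     ]
[ 0.53155678 -0.07802391  0.119     ]
[ 0.49101032 -0.08788255  0.119     ]
[ 0.51040537 -0.08316939]
yaw -2.885309417596982
[array([0.5958, 0.187 , 0.012 ]), array([ 0.6732, -0.1263,  0.012 ]), array([0.4102, 0.1399, 0.012 ]), array([ 0.4886, -0.1725,  0.012 ])]
```

View pics/w1c.png

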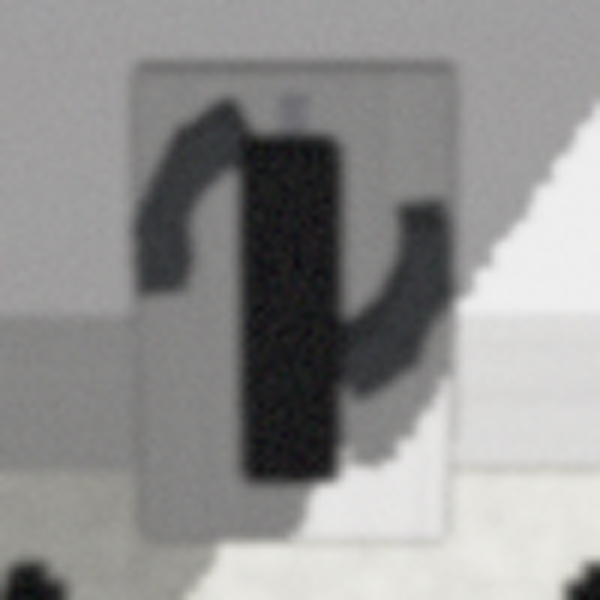

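```bash
python3 - <<'E'
from h import *
r=capture("wrist");K=r["mtx"];P=r["pose"];yaw=.244;p=[.5424,.007,yaw];c=w(p,M["plunger"]);print(c)
def ray(u,v,z):
    d=P[:3,:3]@np.array([(u-K[0,2])/K[0,0],-(v-K[1,2])/K[1,1],-1]); return P[:3,3]+d*(z-P[2,3])/d[2]
for q in [(240,100),(225,125),(137,290),(188,288),(400,205),(445,205),(340,350),(360,395)]:
    a=ray(230+q[0]/6,145+q[1]/6,.08)[:2]-c; print(q,round(np.hypot(*a)*1e3,1),round(np.arctan2(a[1],a[0])-yaw,3))
s=sense();print("q",np.round(s["qpos"],3),s["eef_pos"],shift([.509,-.0837,.13],s),shift([.509,-.0837,.093],s)); A=axes(s);print("yaw",np.arctan2(A[1,0],A[0,0]))
E
```

```text
[ 0.50835602 -0.08391759]
(240, 100) 24.1 0.276
(225, 125) 21.4 0.425
(137, 290) 23.0 1.81
(188, 288) 15.6 1.909
(400, 205) 18.7 -1.159
(445, 205) 25.0 -1.267
(340, 350) 17.0 -2.637
(360, 395) 24.7 -2.667
q [-0.301  0.309  1.79  -0.     1.043  1.027] [ 0.50828592 -0.08865365  0.23969659] [ 0.00753453 -0.01862326  0.43878314] [ 0.00752867 -0.01865122  0.58678314]
yaw 0.2436353635843492
```

Bar lies along image column 278 (rows 168–225), parallel to the closing plane. The ring arcs span about 0.3–1.85 rad and the notch is not resolvable, so I'll find it by feel. Descending now.

Request:
arm_command:
  plan:
    - [[0.0075, -0.0186, 0.1], 0]
    - [[0.0075, -0.0186, 0.22], 0]
    - [[0.0075, -0.0186, 0.34], 0]
    - [[0.0075, -0.0186, 0.42], 0]
    - [[0.0075, -0.0186, 0.44], 0]
    - [[0.0075, -0.0186, 0.44], 0]
    - [[0.0075, -0.0186, 0.44], 0]

```text
clock: 5.25
eef_pos: [0.5097, -0.0832, 0.1306]
orientation: [0.993, 0.122, 0.001, 0.0]
force: [1.1, -0.3, 0.0]
grip_width: 0.0402
grasp_force: 0.0
```

```bash
python3 - <<'E'
from h import *
s=sense(); print(s["eef_pos"],s["force"],s["grip_width"],shift([.509,-.0837,.092],s))
capture("wrist"); print([(np.round(d["at"],4),d["conf"]) for d in landmark_of("wrist","bar_grip")]); s=sense(); print(s["eef_pos"])
E
```

```text
[ 0.50970116 -0.08316414  0.13057773] [ 1.08320293 -0.34464934  0.03470746] 0.04019688228868678 [-0.00342277  0.0012781   0.15430803]
[(array([ 0.5089, -0.0829,  0.111 ]), 0.96), (array([ 0.6045, -0.0616,  0.0348]), 0.57)]
[ 0.50970774 -0.08305728  0.13072049]
```

Well placed. Down, then close gently.

Request:
arm_command:
  plan:
    - [[-0.002, 0, 0.06], 0]
    - [[-0.002, 0, 0.12], 0]
    - [[-0.002, 0, 0.155], 0]
    - [[-0.002, 0, 0.155], 0]
    - [[-0.002, 0, 0.155], 0]

```text
clock: 5.85
eef_pos: [0.509, -0.0831, 0.0914]
orientation: [0.993, 0.122, 0.0, 0.0]
force: [0.7, 0.8, -0.0]
grip_width: 0.0398
grasp_force: 0.0
```

Request:
arm_command:
  plan:
    - [[0, 0, 0], 0]
    - [[0, 0, 0], 0]
    - [[0, 0, 0], 0]
    - [[0, 0, 0], 0]
    - [[0, 0, 0], 0]
    - [[0, 0, 0], 0]
    - [[0, 0, 0], 0]
  gripper: 255
  grip_force: 5

```text
clock: 6.55
eef_pos: [0.5091, -0.0837, 0.0912]
orientation: [0.992, 0.122, 0.0, 0.001]
force: [-0.8, -5.6, 1.2]
grip_width: 0.0139
grasp_force: 5.0
```

```bash
python3 - <<'E'
from h import *
s=sense(); A=axes(s); print(s["eef_pos"],"Ftool",A.T@s["force"],"T",A.T@s["wrist_torque"],s["grip_width"],s["grasp_force"])
E
```

```text
[ 0.5091497  -0.08365786  0.09115382] Ftool [-2.13684873  5.26594373 -1.20196367] T [-0.96299492 -0.16573182 -0.03966682] 0.013928258560720259 4.999419115483761
```

Request:
arm_command:
  plan:
    - [[0, 0.002, 0], 0]
    - [[0, 0.004, 0], 0]
    - [[0, 0.004, 0], 0]
    - [[0, 0.004, 0], 0]

```text
clock: 6.95
eef_pos: [0.5091, -0.084, 0.0911]
orientation: [0.992, 0.122, 0.0, 0.0]
force: [1.1, -2.6, 5.2]
grip_width: 0.014
grasp_force: 5.0
```

```bash
cat > st.py <<'E'
from h import *
s=sense(); A=axes(s); print(np.round(s["eef_pos"],4),"yaw-",round(np.arctan2(A[1,0],A[0,0])-.244,3),"Ftool",np.round(A.T@s["force"],1),"T",np.round(A.T@s["wrist_torque"],2),round(s["grip_width"],4),round(s["grasp_force"],1),s["clock"])
E
python3 st.py
```

```text
[ 0.5091 -0.084   0.0911] yaw- 0.001 Ftool [ 0.4  2.7 -5.2] T [-0.4  -0.16  0.03] 0.014 5.0 6.95
```

Request:
arm_command:
  plan:
    - [[0, 0.003, 0], 0]
    - [[0, 0.003, 0], 0]
    - [[0, 0.003, 0], 0]
    - [[0, 0.003, 0], 0]
  grip_force: 30

```text
clock: 7.35
eef_pos: [0.5092, -0.0843, 0.0911]
orientation: [0.993, 0.122, 0.0, -0.0]
force: [0.0, 0.7, 4.9]
grip_width: 0.014
grasp_force: 30.0
```

Request:
arm_command:
  plan:
    - [[0, 0, -0.008], 0]
    - [[0, 0, -0.016], 0]
    - [[0, 0, -0.024], 0]
    - [[0, 0, -0.032], 0]
    - [[0, 0, -0.032], 0]
    - [[0, 0, -0.032], 0]
    - [[0, 0, -0.032], 0]

```text
clock: 8.05
eef_pos: [0.509, -0.0845, 0.0987]
orientation: [0.993, 0.122, -0.0, -0.0]
force: [1.4, 4.7, -7.5]
grip_width: 0.0138
grasp_force: 30.0
```

```bash
python3 st.py
```

```text
[ 0.509  -0.0845  0.0987] yaw- 0.001 Ftool [ 2.5 -4.2  7.5] T [0.64 0.6  0.02] 0.0138 30.0 8.05
```

Request:
arm_command:
  plan:
    - [[0, -0.002, -0.008], 0]
    - [[0, -0.003, -0.016], 0]
    - [[0, -0.003, -0.024], 0]
    - [[0, -0.003, -0.032], 0]
    - [[0, -0.003, -0.032], 0]
    - [[0, -0.003, -0.032], 0]

```text
clock: 8.65
eef_pos: [0.509, -0.084, 0.1069]
orientation: [0.993, 0.122, 0.0, 0.0]
force: [1.7, -1.9, -10.7]
grip_width: 0.0142
grasp_force: 30.0
```

```bash
python3 st.py; python3 - <<'E'
from h import *
for c in ["wrist","side"]:
    capture(c); print([(np.round(d["at"],4),round(d["conf"],2)) for d in landmark_of(c,"bar_grip")][:2])
E
```

```text
[ 0.509  -0.084   0.1069] yaw- 0.001 Ftool [ 1.1  2.3 10.7] T [-0.38  0.35 -0.02] 0.0142 30.0 8.65
[(array([ 0.5067, -0.08  ,  0.1288]), 0.79)]
[(array([ 0.5072, -0.0831,  0.1259]), 0.57)]
```

Request:
arm_command:
  plan:
    - [[0, 0, 0], -0.008]
    - [[0, 0, 0], -0.016]
    - [[0, 0, 0], -0.024]
    - [[0, 0, 0], -0.032]
    - [[0, 0, 0], -0.032]
    - [[0, 0, 0], -0.032]

```text
clock: 9.45
eef_pos: [0.509, -0.084, 0.1068]
orientation: [0.975, 0.22, 0.0, 0.0]
force: [2.3, -2.0, -11.5]
grip_width: 0.014
grasp_force: 30.0
```

```bash
python3 st.py
```

```text
[ 0.509  -0.084   0.1068] yaw- 0.201 Ftool [ 1.2  2.8 11.5] T [-0.61  0.14 -0.04] 0.014 30.0 9.45
```

Request:
arm_command:
  plan:
    - [[0, 0, 0], -0.01]
    - [[0, 0, 0], -0.02]
    - [[0, 0, 0], -0.03]
    - [[0, 0, 0], -0.04]
    - [[0, 0, 0], -0.05]
    - [[0, 0, 0], -0.06]
    - [[0, 0, 0], -0.07]
    - [[0, 0, 0], -0.08]
    - [[0, 0, 0], -0.09]
    - [[0, 0, 0], -0.095]
    - [[0, 0, 0], -0.095]
    - [[0, 0, 0], -0.095]

```text
clock: 10.65
eef_pos: [0.509, -0.0839, 0.1069]
orientation: [0.867, 0.497, -0.0, 0.0]
force: [1.2, -2.2, -10.0]
grip_width: 0.0138
grasp_force: 30.0
```

```bash
python3 st.py; python3 - <<'E'
from h import *
import cv2
r=capture("wrist"); cv2.imwrite("pics/w2.png",cv2.resize(r["img"][120:250,190:380,::-1],None,fx=4,fy=4,interpolation=cv2.INTER_CUBIC))
E
```

```text
[ 0.509  -0.0839  0.1069] yaw- 0.797 Ftool [-1.4  2.1 10. ] T [-0.54 -0.24 -0.01] 0.0138 30.0 10.65
```

View pics/w2.png

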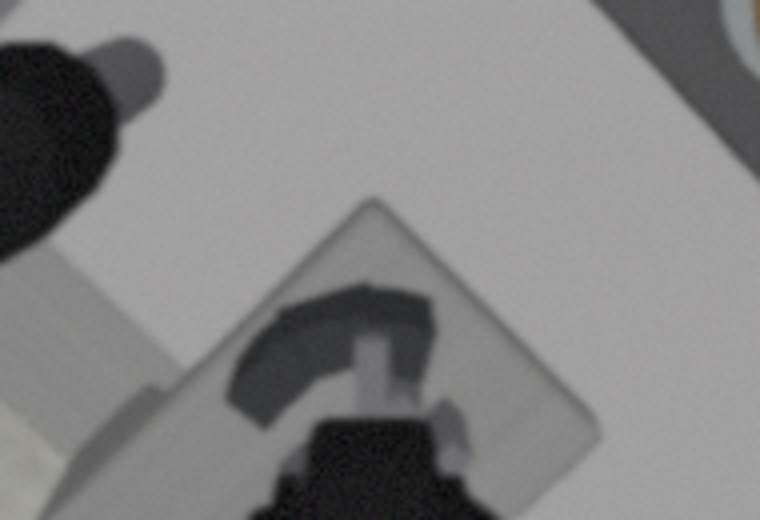

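Request:
arm_command:
  plan:
    - [[0, 0, 0.003], 0]
    - [[0, 0, 0.006], 0]
    - [[0, 0, 0.008], 0]
    - [[0, 0, 0.009], 0]
    - [[0, 0, 0.01], 0]
    - [[0, 0, 0.01], 0]
    - [[0, 0, 0.01], 0]

```text
clock: 11.4
eef_pos: [0.5091, -0.084, 0.105]
orientation: [0.867, 0.498, 0.0, 0.0]
force: [-1.4, -1.6, 5.6]
grip_width: 0.0138
grasp_force: 30.0
```

```bash
python3 st.py
```

```text
[ 0.5091 -0.084   0.105 ] yaw- 0.799 Ftool [-2.1 -0.4 -5.6] T [ 0.18 -0.51  0.03] 0.0138 30.0 11.4
```

Request:
arm_command:
  plan:
    - [[0, 0, 0], 0]
    - [[0, 0, 0], 0]
    - [[0, 0, 0.003], 0]
    - [[0, 0, 0.006], 0]
    - [[0, 0, 0.009], 0]
    - [[0, 0, 0.009], 0]
    - [[0, 0, 0.009], 0]
  grip_force: 6

```text
clock: 12.1
eef_pos: [0.5093, -0.0837, 0.103]
orientation: [0.867, 0.498, 0.0, 0.0]
force: [-2.4, 1.0, 7.6]
grip_width: 0.0141
grasp_force: 6.0
```

```bash
python3 st.py
```

```text
[ 0.5093 -0.0837  0.103 ] yaw- 0.799 Ftool [-0.4 -2.6 -7.6] T [ 0.27 -0.04  0.06] 0.0141 6.0 12.1
```

Request:
arm_command:
  plan:
    - [[0, 0, 0], -0.004]
    - [[0, 0, 0], -0.008]
    - [[0, 0, 0], -0.012]
    - [[0, 0, 0], -0.016]
    - [[0, 0, 0], -0.02]
    - [[0, 0, 0], -0.024]
    - [[0, 0, 0], -0.024]

```text
clock: 12.8
eef_pos: [0.5094, -0.0838, 0.1027]
orientation: [0.827, 0.562, 0.001, 0.0]
force: [-0.6, 0.8, 5.8]
grip_width: 0.0155
grasp_force: 6.4
```

```bash
python3 st.py
```

```text
[ 0.5094 -0.0838  0.1027] yaw- 0.95 Ftool [ 0.5 -0.9 -5.8] T [0.04 0.02 0.18] 0.0155 6.4 12.8
```

Request:
arm_command:
  plan:
    - [[0, 0, -0.001], 0]
    - [[0, 0, -0.002], 0]
    - [[0, 0, -0.002], 0]
    - [[0, 0, -0.002], 0]

```text
clock: 13.2
eef_pos: [0.5093, -0.0838, 0.1028]
orientation: [0.827, 0.562, 0.0, 0.0]
force: [1.5, 1.2, 2.8]
grip_width: 0.0152
grasp_force: 6.0
```

```bash
python3 st.py;  python3 - <<'E'
from h import *
import cv2
r=capture("wrist"); cv2.imwrite("pics/w3.png",cv2.resize(r["img"][150:250,210:350,::-1],None,fx=5,fy=5,interpolation=cv2.INTER_CUBIC))
E
```

```text
[ 0.5093 -0.0838  0.1028] yaw- 0.95 Ftool [ 1.7  0.9 -2.8] T [-0.21  0.39  0.12] 0.0152 6.0 13.2
```

View pics/w3.png

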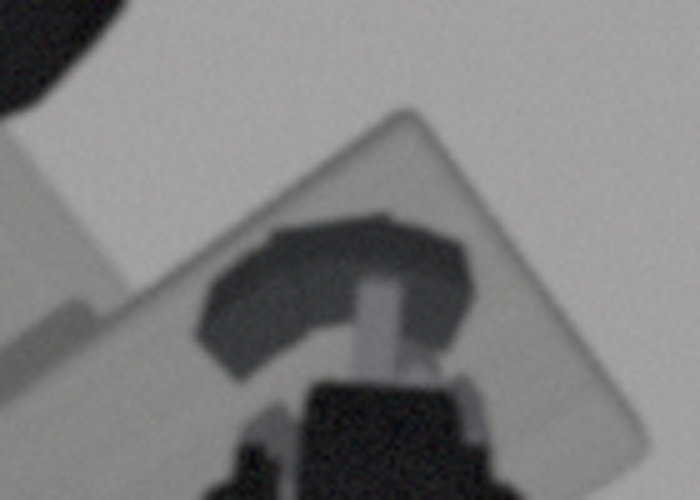

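Pin (around (378,330) in the crop) is still on top of the ring, not dropped. Continuing the light sweep.

Request:
arm_command:
  plan:
    - [[0, 0, -0.001], -0.004]
    - [[0, 0, -0.001], -0.008]
    - [[0, 0, -0.001], -0.012]
    - [[0, 0, -0.001], -0.016]
    - [[0, 0, -0.001], -0.016]
  grip_force: 7

```text
clock: 13.75
eef_pos: [0.509, -0.0839, 0.1027]
orientation: [0.797, 0.603, -0.0, -0.0]
force: [2.7, 1.5, -2.6]
grip_width: 0.0157
grasp_force: 6.8
```

```bash
python3 st.py
```

```text
[ 0.509  -0.0839  0.1027] yaw- 1.052 Ftool [2.2 2.2 2.6] T [-0.48  0.54  0.06] 0.0157 6.8 13.75
```

Request:
arm_command:
  plan:
    - [[0, 0, 0], -0.004]
    - [[0, 0, 0], -0.008]
    - [[0, 0, 0], -0.012]
    - [[0, 0, 0], -0.012]

```text
clock: 14.15
eef_pos: [0.5088, -0.0839, 0.1024]
orientation: [0.774, 0.633, -0.0, -0.0]
force: [3.3, 1.0, -9.6]
grip_width: 0.0137
grasp_force: 7.0
```

```bash
python3 st.py
```

```text
[ 0.5088 -0.0839  0.1024] yaw- 1.127 Ftool [1.6 3.1 9.6] T [-0.68  0.29 -0.01] 0.0137 7.0 14.15
```

Pull on the tool jumped to 9.6 N and the bar realigned: the pin is over the notch. Let it down.

Request:
arm_command:
  plan:
    - [[0, 0, 0.003], 0]
    - [[0, 0, 0.006], 0]
    - [[0, 0, 0.008], 0]
    - [[0, 0, 0.008], 0]
    - [[0, 0, 0.008], 0]

```text
clock: 14.65
eef_pos: [0.5088, -0.0839, 0.1008]
orientation: [0.775, 0.633, -0.0, -0.0]
force: [3.1, 0.7, -10.3]
grip_width: 0.0136
grasp_force: 7.0
```

```bash
python3 st.py
```

```text
[ 0.5088 -0.0839  0.1008] yaw- 1.126 Ftool [ 1.3  2.9 10.3] T [-0.48  0.21 -0.01] 0.0136 7.0 14.65
```

Request:
arm_command:
  plan:
    - [[0, 0, 0.002], 0]
    - [[0, 0, 0.004], 0]
    - [[0, 0, 0.006], 0]
    - [[0, 0, 0.008], 0]
    - [[0, 0, 0.008], 0]
    - [[0, 0, 0.008], 0]

```text
clock: 15.25
eef_pos: [0.509, -0.084, 0.1]
orientation: [0.774, 0.633, 0.0, 0.001]
force: [-3.1, 1.1, 10.2]
grip_width: 0.0137
grasp_force: 7.0
```

```bash
python3 st.py; python3 - <<'E'
from h import *
for c in ["wrist","side"]:
    capture(c); print([(np.round(d["at"],4),round(d["conf"],2)) for d in landmark_of(c,"bar_grip")][:2])
E
```

```text
[ 0.509 -0.084  0.1  ] yaw- 1.126 Ftool [  0.4  -3.3 -10.2] T [0.5  0.08 0.05] 0.0137 7.0 15.25
[(array([ 0.507 , -0.0825,  0.1201]), 0.8)]
[(array([ 0.5104, -0.085 ,  0.1232]), 0.74)]
```

Request:
arm_command:
  plan:
    - [[0, 0, 0], 0]
    - [[0, 0, 0], 0]
    - [[0, 0, 0], 0]
    - [[0, 0, 0], 0]
    - [[0, 0, 0], 0]
    - [[0, 0, 0], 0]
  gripper: 165

```text
clock: 16.05
eef_pos: [0.509, -0.0839, 0.0988]
orientation: [0.774, 0.633, -0.0, 0.0]
force: [-0.1, -0.5, 0.7]
grip_width: 0.0335
grasp_force: 0.0
```

Request:
arm_command:
  plan:
    - [[0, 0, -0.03], 0]
    - [[0, 0, -0.09], 0]
    - [[0, 0, -0.17], 0]
    - [[0, 0, -0.25], 0]
    - [[0, 0, -0.33], 0]
    - [[0, 0, -0.36], 0]
    - [[0, 0, -0.36], 0]
    - [[0, 0, -0.36], 0]

```text
clock: 16.85
eef_pos: [0.5087, -0.0838, 0.1884]
orientation: [0.774, 0.633, -0.0, -0.0]
force: [-0.5, -0.3, -0.1]
grip_width: 0.0337
grasp_force: 0.0
```

```bash
python3 st.py; python3 - <<'E'
from h import *
import cv2
r=capture("wrist"); cv2.imwrite("pics/w4.png",cv2.resize(r["img"][120:270,180:380,::-1],None,fx=4,fy=4,interpolation=cv2.INTER_CUBIC))
for n in ["bar_grip","carriage_knob"]:
  for c in ["wrist","side","top"]:
    if n=="bar_grip" and c!="wrist": capture(c)
    print(n,c,[(np.round(d["at"],4),round(d["conf"],2)) for d in landmark_of(c,n)][:2])
s=sense();print(s["qpos"],shift([.5029,-.0185,.19],s))
E
```

```text
[ 0.5087 -0.0838  0.1884] yaw- 1.126 Ftool [-0.4 -0.4  0.1] T [-0.1   0.01 -0.05] 0.0337 0.0 16.85
bar_grip wrist [(array([ 0.5084, -0.0809,  0.1208]), 0.79), (array([ 0.5058, -0.0864,  0.0048]), 0.56)]
bar_grip side [(array([ 0.5106, -0.086 ,  0.1228]), 0.67), (array([0.518 , 0.1047, 0.0142]), 0.38)]
bar_grip top []
carriage_knob wrist [(array([ 0.4998, -0.0179,  0.1211]), 0.74), (array([ 0.5111, -0.0864,  0.0016]), 0.64)]
carriage_knob side [(array([ 0.5073, -0.0217,  0.121 ]), 0.74)]
carriage_knob top []
[-2.91491408e-01  3.68093818e-01  1.85477738e+00 -1.04980039e-04
  9.19030003e-01 -9.03232561e-02] [ 0.25158961 -0.07594383 -0.00534913]
```

View pics/w4.png

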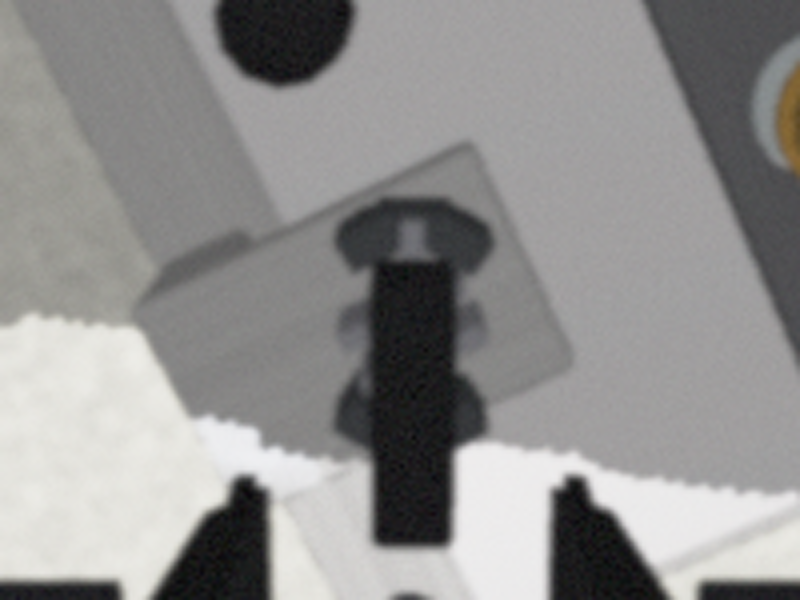

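Pin is down in the notch at (412,235) and the bar sits at about z=0.121, so lift is around 11 mm: parked. Now to the knob, with the pads squeezing across the travel direction so they slip before force builds up.

Request:
arm_command:
  plan:
    - [[0.08, -0.025, 0], -0.01]
    - [[0.16, -0.05, 0], -0.03]
    - [[0.22, -0.07, 0], -0.05]
    - [[0.251, -0.076, 0], -0.071]
    - [[0.251, -0.076, 0], -0.071]
    - [[0.251, -0.076, 0], -0.071]
  gripper: 150

```text
clock: 17.9
eef_pos: [0.503, -0.0188, 0.1888]
orientation: [0.617, 0.787, -0.0, 0.0]
force: [0.3, -1.5, -0.0]
grip_width: 0.0389
grasp_force: 0.0
```

```bash
python3 st.py; python3 - <<'E'
from h import *
s=sense();print(shift([.503,-.0186,.102],s))
capture("wrist"); print([(np.round(d["at"],4),round(d["conf"],2)) for d in landmark_of("wrist","carriage_knob")][:2])
E
```

```text
[ 0.503  -0.0188  0.1888] yaw- 1.568 Ftool [-1.5 -0.   0. ] T [-0.06  0.02 -0.05] 0.0389 0.0 17.9
[6.66069923e-04 2.48413070e-04 3.47377771e-01]
[(array([ 0.5005, -0.0167,  0.1218]), 0.87)]
```

Request:
arm_command:
  plan:
    - [[0, 0, 0.08], 0]
    - [[0, 0, 0.16], 0]
    - [[0, 0, 0.24], 0]
    - [[0, 0, 0.3], 0]
    - [[0, 0, 0.34], 0]
    - [[0, 0, 0.345], 0]
    - [[0, 0, 0.345], 0]

```text
clock: 18.7
eef_pos: [0.5031, -0.0189, 0.1028]
orientation: [0.616, 0.788, -0.0, 0.0]
force: [1.7, -1.0, 0.7]
grip_width: 0.039
grasp_force: 0.0
```

Request:
arm_command:
  plan:
    - [[0, 0, 0], 0]
    - [[0, 0, 0], 0]
    - [[0, 0, 0], 0]
    - [[0, 0, 0], 0]
    - [[0, 0, 0], 0]
    - [[0, 0, 0], 0]
  gripper: 255
  grip_force: 8

```text
clock: 19.3
eef_pos: [0.5028, -0.0187, 0.103]
orientation: [0.615, 0.788, -0.0, 0.0]
force: [-3.4, -0.7, 6.4]
grip_width: 0.0199
grasp_force: 8.0
```

```bash
python3 st.py
```

```text
[ 0.5028 -0.0187  0.103 ] yaw- 1.572 Ftool [ 0.2 -3.5 -6.4] T [ 0.38 -0.02 -0.  ] 0.0199 8.0 19.3
```

Request:
arm_command:
  plan:
    - [[0.002, 0, 0], 0]
    - [[0.006, 0, 0], 0]
    - [[0.012, 0, 0], 0]
    - [[0.02, 0, 0], 0]
    - [[0.03, 0, 0], 0]
    - [[0.042, 0, 0], 0]
    - [[0.056, 0, 0], 0]
    - [[0.07, 0, 0], 0]
    - [[0.084, 0, 0], 0]
    - [[0.098, 0, 0], 0]
    - [[0.112, 0, 0], 0]
    - [[0.126, 0, 0], 0]
    - [[0.138, 0, 0], 0]
    - [[0.148, 0, 0], 0]
    - [[0.156, 0, 0], 0]
    - [[0.162, 0, 0], 0]
    - [[0.166, 0, 0], 0]
    - [[0.168, 0, 0], 0]
    - [[0.168, 0, 0], 0]
  grip_force: 12

```text
clock: 21.2
eef_pos: [0.4925, 0.0221, 0.103]
orientation: [0.615, 0.788, -0.0, 0.0]
force: [-3.8, -1.5, 6.5]
grip_width: 0.0201
grasp_force: 12.0
```

```bash
python3 st.py; python3 - <<'E'
from h import *
import cv2
r=capture("side"); cv2.imwrite("pics/s5.png",r["img"][130:400,150:400,::-1])
print([(np.round(d["at"],4),round(d["conf"],2)) for d in landmark_of("side","bottle0")])
E
```

```text
[0.4925 0.0221 0.103 ] yaw- 1.572 Ftool [-0.5 -4.  -6.5] T [ 0.56 -0.13 -0.01] 0.0201 12.0 21.2
[(array([ 0.7835, -0.0058, -0.0024]), 0.9), (array([0.5776, 0.0355, 0.0352]), 0.85), (array([ 0.7555, -0.0816, -0.0009]), 0.65), (array([ 0.6067, -0.0777,  0.0358]), 0.56), (array([ 0.5877, -0.0177,  0.034 ]), 0.54)]
```

View pics/s5.png

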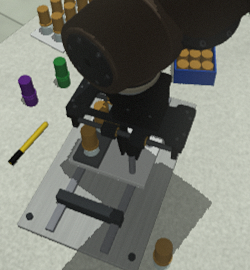

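Carriage is free and has travelled about 42 mm; the visible bottle at (90,140) stands. Continue to about 95 mm, then creep on.

Request:
arm_command:
  plan:
    - [[0.002, 0, 0], 0]
    - [[0.006, 0, 0], 0]
    - [[0.012, 0, 0], 0]
    - [[0.02, 0, 0], 0]
    - [[0.03, 0, 0], 0]
    - [[0.044, 0, 0], 0]
    - [[0.06, 0, 0], 0]
    - [[0.076, 0, 0], 0]
    - [[0.092, 0, 0], 0]
    - [[0.108, 0, 0], 0]
    - [[0.124, 0, 0], 0]
    - [[0.14, 0, 0], 0]
    - [[0.156, 0, 0], 0]
    - [[0.17, 0, 0], 0]
    - [[0.182, 0, 0], 0]
    - [[0.192, 0, 0], 0]
    - [[0.2, 0, 0], 0]
    - [[0.206, 0, 0], 0]
    - [[0.21, 0, 0], 0]
    - [[0.21, 0, 0], 0]

```text
clock: 23.3
eef_pos: [0.4796, 0.0731, 0.103]
orientation: [0.615, 0.788, -0.0, -0.0]
force: [-4.3, -0.9, 8.2]
grip_width: 0.0195
grasp_force: 12.0
```

Request:
arm_command:
  plan:
    - [[0.002, 0, 0], 0]
    - [[0.004, 0, 0], 0]
    - [[0.006, 0, 0], 0]
    - [[0.008, 0, 0], 0]
    - [[0.01, 0, 0], 0]
    - [[0.012, 0, 0], 0]
    - [[0.014, 0, 0], 0]
    - [[0.016, 0, 0], 0]
    - [[0.016, 0, 0], 0]

```text
clock: 24.2
eef_pos: [0.4786, 0.0768, 0.103]
orientation: [0.615, 0.788, -0.0, -0.0]
force: [-4.0, -1.9, 8.8]
grip_width: 0.0199
grasp_force: 12.0
```

```bash
python3 st.py; python3 -c "
from h import *
print(np.linalg.norm(sense()['eef_pos'][:2]-np.array([.5028,-.0187])))"
```

```text
[0.4786 0.0768 0.103 ] yaw- 1.572 Ftool [-0.9 -4.4 -8.8] T [ 0.64 -0.12  0.  ] 0.0199 12.0 24.2
0.09854470643131337
```

Request:
arm_command:
  plan:
    - [[0.001, 0, 0], 0]
    - [[0.002, 0, 0], 0]
    - [[0.003, 0, 0], 0]
    - [[0.004, 0, 0], 0]
    - [[0.005, 0, 0], 0]
    - [[0.006, 0, 0], 0]
    - [[0.007, 0, 0], 0]
    - [[0.007, 0, 0], 0]

```text
clock: 25.0
eef_pos: [0.4782, 0.0783, 0.103]
orientation: [0.615, 0.788, -0.0, 0.0]
force: [-4.1, -3.9, 6.9]
grip_width: 0.0193
grasp_force: 12.0
```

```bash
python3 st.py; python3 -c "
from h import *
print(np.linalg.norm(sense()['eef_pos'][:2]-np.array([.5028,-.0187])))"
```

```text
[0.4782 0.0783 0.103 ] yaw- 1.572 Ftool [-2.8 -5.  -6.9] T [ 0.74 -0.61  0.02] 0.0193 12.0 25.0
0.1000356226601186
```

Request:
arm_command:
  plan:
    - [[0.001, 0, 0], 0]
    - [[0.002, 0, 0], 0]
    - [[0.003, 0, 0], 0]
    - [[0.003, 0, 0], 0]

```text
clock: 25.4
eef_pos: [0.4783, 0.0784, 0.103]
orientation: [0.615, 0.788, -0.001, 0.0]
force: [-2.4, -11.7, 8.3]
grip_width: 0.0198
grasp_force: 12.0
```

```bash
python3 st.py
```

```text
[0.4783 0.0784 0.103 ] yaw- 1.572 Ftool [-10.8  -5.2  -8.3] T [ 0.92 -1.78 -0.  ] 0.0198 12.0 25.4
```

At the end stop (11 N). Ease off, release, retreat up.

Request:
arm_command:
  plan:
    - [[-0.002, -0.003, 0], 0]
    - [[-0.002, -0.003, 0], 0]
    - [[-0.002, -0.003, 0], 0]

```text
clock: 25.7
eef_pos: [0.4782, 0.0783, 0.103]
orientation: [0.615, 0.788, 0.0, 0.001]
force: [0.3, -6.6, 5.9]
grip_width: 0.0197
grasp_force: 12.0
```

Request:
arm_command:
  plan:
    - [[0, 0, 0], 0]
    - [[0, 0, 0], 0]
    - [[0, 0, 0], 0]
    - [[0, 0, 0], 0]
    - [[0, 0, 0], 0]
    - [[0, 0, 0], 0]
  gripper: 150

```text
clock: 26.3
eef_pos: [0.4778, 0.0787, 0.1026]
orientation: [0.615, 0.788, -0.0, -0.0]
force: [0.3, -0.4, 0.4]
grip_width: 0.039
grasp_force: 0.0
```

Request:
arm_command:
  plan:
    - [[0, 0, -0.03], 0]
    - [[0, 0, -0.08], 0]
    - [[0, 0, -0.16], 0]
    - [[0, 0, -0.26], 0]
    - [[0, 0, -0.36], 0]
    - [[0, 0, -0.46], 0]
    - [[0, 0, -0.56], 0]
    - [[0, 0, -0.6], 0]
    - [[0, 0, -0.6], 0]
    - [[0, 0, -0.6], 0]

```text
clock: 27.3
eef_pos: [0.4774, 0.0787, 0.2519]
orientation: [0.615, 0.788, -0.0, -0.0]
force: [1.1, -0.8, -0.4]
grip_width: 0.0391
grasp_force: 0.0
```

```bash
python3 st.py; python3 - <<'E'
from h import *
import cv2
r=capture("side"); a=r["img"]; k=capture("wrist")
cv2.imwrite("pics/f.png",np.hstack([a[130:410,140:400],k["img"][100:380,100:500]])[:,:,::-1])
p=[.5424,.007,.244]; kn=w(p,(-.045,.085)); print("knob exp",kn)
for c in ["side","wrist"]:
    for n in ["carriage_knob","bar_grip","bottle0"]: print(c,n,[(np.round(d["at"],4).tolist(),round(d["conf"],2)) for d in landmark_of(c,n)])
E
```

```text
[0.4774 0.0787 0.2519] yaw- 1.572 Ftool [-1.   0.8  0.4] T [-0.09 -0.08 -0.01] 0.0391 0.0 27.3
knob exp [0.47819811 0.07861088]
side carriage_knob [([0.4813, 0.0766, 0.1198], 0.96)]
side bar_grip [([0.5885, -0.0204, 0.0327], 0.16)]
side bottle0 [([0.7821, -0.007, -0.0015], 0.87), ([0.5717, 0.0388, 0.0329], 0.86), ([0.5898, -0.0174, 0.0378], 0.71), ([0.5637, 0.0917, 0.0336], 0.6), ([0.7511, -0.0839, 0.0004], 0.42)]
wrist carriage_knob [([0.4722, 0.0797, 0.122], 0.67)]
wrist bar_grip [([0.5107, -0.0806, 0.1201], 0.74)]
wrist bottle0 [([0.5764, 0.0342, 0.0336], 0.84), ([0.7829, -0.0067, 0.0053], 0.74), ([0.5595, 0.0904, 0.035], 0.64), ([0.5909, -0.0173, 0.0381], 0.47)]
```

View pics/f.png

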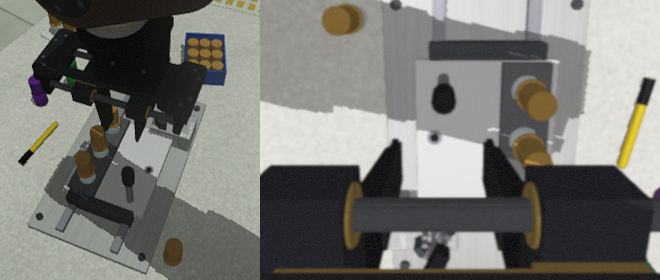

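The carriage is against the end stop: deck edge meets the black block at (488,52), and the knob is where it should be at 100 mm travel. All three bottles stand at z≈0.035, the bar is at 0.120 so the plunger is still parked, and the robot is clear of everything. Handing in.

```bash
python3 -c "
from station import *
print(sign_off())"
```

```text
the job is handed in; nothing more can be done
None
```

The job is handed in (no verdict was returned): the plunger is parked in its rest notch, the carriage is against the far end stop, all three bottles are standing, and the arm is clear.

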